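Slide the baking stone off the paddle board onto the cooling rack

ROBOT

A 6-joint arm with a two-finger parallel gripper is mounted at the origin on the work surface. World frame = base frame: x ahead of the robot, y to its left, z up, the work surface at z = 0. Lengths are in mm, angles in rad, forces in N, time in s.
With the tool pointing down it reaches from about 350 to 975 mm from the base axis. Payload 7.1 kg.
Tool frame: the origin (TCP) lies between the finger pads; the fingertips stand 19 mm ahead of it and the grasp point (between the pads) is the TCP; z points along the fingers, y is the line along which they close (so a half turn about z gives the same grasp; the last joint's range is limited). The gripper opens to 88 mm and grips with 3 to 60 N. Pads are 20 mm wide; open, the fingers measure 115 mm over their backs; the gripper's body (75 mm by 178 mm) begins 61 mm behind the grasp point.
Start: joints at [-1.131, 0.423, 1.63, -0, 1.089, -0.019], TCP at [276.809, -560.34, 241.675] pointing down, gripper open.
Joint ranges: [-3, 3], [-0.9, 2.11], [0.09, 2.58], [-1.31, 4.45], [0.11, 2.69], [-2.54, 2.54]. Speed limits (rad/s): [2.39, 2.39, 3.01, 3.14, 3.14, 3.14].

INTERFACE

Orientations are given as a rotation vector (axis times angle).
In Python, from workcell import ctrl gives the robot as it stands.
- The arm moves only by the tool arm_command, never from a script. Its argument "series" is a list of rows, each an object with "linear": the shift along the tool's x, y, z in m, a list of three; "turn": the turn about the tool's z in rad. A call has 1 to 10 rows; each row shifts and turns the commanded pose from where the row before left it, along the tool's axes as they then stand; what a row does not reach is not made up. A row lasts 1/10 s, in which the tool goes at most 50 mm and 8.59 degrees, less where a joint would pass 70% of its speed; a pose out of reach is approached as far as the arm can. A call with a gripper value outside its range is refused whole. "jaw" is the opening, from -1 (shut) to 1 (fully open), set as the call begins (left out, the last holds). The fingers move at their own pace and stop on an object; the grip force is fixed at half the most. Time passes only in rows, so rows that do not move let the fingers close. It gives the time, the measured TCP pose, the force, the opening and the grip force at its end, in the units of the state.
- ctrl.get_obs(): the state, without advancing time (a new reading comes with each control period).
- ctrl.get_image(name): name is "side" or "top" or "wrist"; returns a dict with "frame" (400x640x3 uint8, blue, green, red), "fx", "fy", "cx", "cy" (pixels), "rvec" (rotation vector, rad) and "tvec" (3), from world to camera coordinates, as OpenCV has them. Camera axes: x right, y down, z forward; pixel columns grow to the right and rows downward; lengths in mm; the calibration is good to about 2 mm. The wrist camera is an equidistant fisheye: a pixel r from the principal point sees the ray r / f radians off the axis. A picture is of the moment at which its call begins. There is no depth.
- ctrl.close_job(): hands the job in; it is judged then, once.
The state is a dict: "t": time; "qpos": joint angles; "qvel": joint speeds; "joint_torque": joint torques, N m; "ee_pos": TCP position; "orientation": TCP orientation; "ft_force": force on the tool from outside, world axes, zero at the start; "moment": the same for the moment, N m; "width": finger opening in mm; "grasp_force": force on a finger pad.
Only numpy, scipy, OpenCV 4.12 (cv2) and the standard library are available. Lean on these libraries where they do the work, as an engineer would, in place of code of your own. Each camera call takes 0.05 s, during which the arm holds its last target. There are 200 camera calls.

TASK

Unload the square baking stone from the paddle board onto the wire rack the way a baker empties a peel: lift the board's handle, with its front edge staying on the rack, only until the stone starts to slide, hold that angle while the stone creeps down and its front edge comes to rest on the rack, then, still at that angle, draw the board back out from under it. Leave the stone lying flat on the rack without ever running into the grill press, lay the board down clear of the stone and let go; do not disturb the press, the jar or the yellow bowl.

Things in the scene. Friction and masses are not known exactly. Their poses are not given: they have to be found in the camera images.
- rack: Chrome wire cooling rack, fixed, 400 x 250 mm, tops of its wires 18 mm above the shelf. Origin: centre of its footprint at shelf height. x runs along its length and its wires, from the board's handle end towards the grill press; z up. It can be treated as a flat, smooth plate.
- board: Loose wooden paddle board, 240 g, 10 mm thick, lying on the rack. Blade 190 mm (along x) x 130 mm; straight handle 34 mm wide, 10 mm thick, from x = -95 to -212 mm, sticking out past the rack's end, 18 mm clear of the shelf. Origin: centre of the blade's underside; x points from the handle to the front edge (x = +95 mm), z up. It balances 21 mm behind the blade's centre.
- board_grip (a point): Point in the middle of the handle (between its two long side faces, mid thickness), 147 mm behind the blade's centre: the place to pinch it across its 34 mm width, fingers from above. Same axes as the board.
- board_tip (a point): Middle of the lower edge of the board's free front edge, 95 mm ahead of the blade's centre: the edge on which the board pivots on the rack when the handle is lifted. Same axes as the board.
- tile: The baking stone: a loose clay tile 110 x 110 x 12 mm, 0.25 to 0.4 kg, too wide to pinch, flat on the board, front edge 35 to 65 mm behind the board's. Origin: centre of its underside; x towards the board's front edge, z up. It starts to slide at an unknown tilt between 15 and 31 degrees. On the rack it has under a third of that friction: a board too steep lets it run on, too flat drags it back.
- tile_lead (a point): Middle of the lower front edge of the stone, 55 mm ahead of its centre. Same axes as the stone.
- press: Loose cast aluminium grill press (0.75 kg) on the far end of the rack: plate 100 mm (along the rack) x 180 mm x 12 mm with a raised wooden handle, 72 mm high. Origin: centre of its underside. Its nearer edge is only about 70 to 90 mm ahead of the board's front edge, less than the stone's length.
- jar: Squat glass jar with a screw lid, 86 mm across, 77 mm high, standing on the shelf on the far side of the board's handle. Origin: centre of its underside.
- bowl: Yellow silicone pinch bowl, 84 mm across, 36 mm high, on the shelf on the robot's side of the board's handle. Origin: centre of its underside.
Things that resemble listed ones, but are neither listed nor needed, are in the scene too. Of the things that look like the tile, the smallest one is meant.

How it is judged:
By the outcome, as a careful person would: the job done as asked, in the order asked, and still so for the second after the job is handed in, with the robot touching nothing.
It also fails if it takes over 72 s, if anything falls off the work surface, if the arm or the gripper's body presses on something with over 40 N, if the wrist force passes 120 N, or if a joint passes its speed limit or range.

## Working session

There is one attempt and no reset: what is moved stays moved. The work goes in short steps, Python scripts to look and compute and a tool call to move; the robot and the scene stay as the last step left them, time stands still between calls to the robot, and variables do not carry over. Pictures are saved under pics/ and viewed, at most 10 in all, crops included, and the job is handed in when it is done.

Besides the shell and the picture viewer there is one more tool, called as a command line: name --argument value ..., lists and objects as JSON in quotes. arm_command: Moves the arm, as the interface text tells. Its arguments: {"type":"object","properties":{"series":{"type":"array"},"jaw":{"type":"number"}},"required":["series"]}

```bash
mkdir -p pics; ls; python3 - <<'E'
from workcell import ctrl
import cv2,pickle
o=ctrl.get_obs();print(o)
d={}
for n in("side","top"):
    d[n]=ctrl.get_image(n);cv2.imwrite(f"pics/{n}0.png",d[n]["frame"])
    print(n,{k:v for k,v in d[n].items() if k!="frame"})
pickle.dump(d,open("d0.pkl","wb"))
E
```

```text
pics
{'t': 0.0, 'qpos': array([-1.13098038e+00,  4.23792413e-01,  1.63071193e+00, -1.49798408e-05,
        1.08859696e+00, -1.90063125e-02]), 'qvel': array([ 0.00146134,  0.00097637, -0.00038317,  0.00052607,  0.0008941 ,
        0.00133864]), 'joint_torque': array([ 2.37089705e-03, -5.44622433e+01, -2.73662406e+01,  6.45035505e-02,
        2.27964192e-02, -1.29110340e-04]), 'ee_pos': array([ 276.59436072, -559.86354023,  240.92329838]), 'orientation': array([-3.05784787e+00, -7.14086870e-01,  5.15079842e-04]), 'ft_force': array([-0.26997146,  0.67803237,  0.811932  ]), 'moment': array([ 0.03192373,  0.01646381, -0.00912052]), 'grasp_force': 0.0, 'width': 88.03240707697468}
side {'fx': 506.8650422575855, 'fy': 506.8650422575855, 'cx': 316.8707751424755, 'cy': 193.16551006705336, 'rvec': array([ 0.74512569, -2.6573099 ,  1.04529308]), 'tvec': array([ 424.88026608,  191.99334466, 1183.76458121])}
top {'fx': 392.15647487056526, 'fy': 392.15647487056526, 'cx': 320.2713640582356, 'cy': 186.3559400826332, 'rvec': array([ 2.15037617, -2.12303353,  0.14088664]), 'tvec': array([  31.92974162,  507.83002156, 1108.8526958 ])}
```

View pics/side0.png

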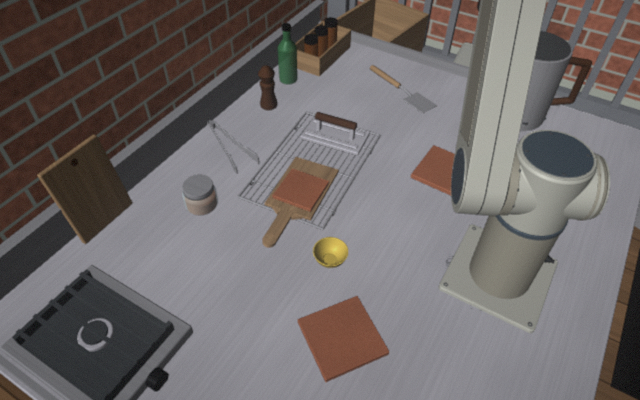

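View pics/top0.png

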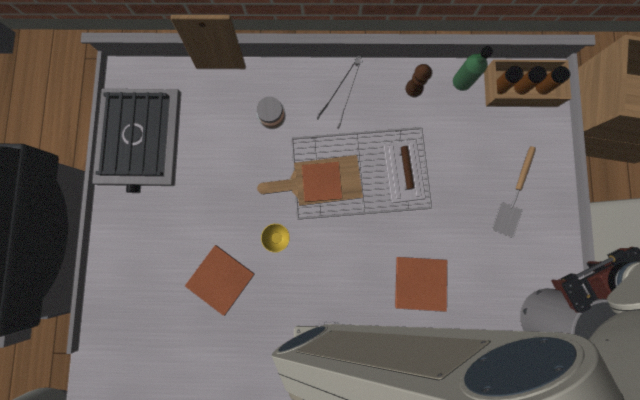

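The side view shows the board's handle end at about (270,242) and the tile near (303,187). The top view has the handle end near (262,187), the tile near (323,182), the press near (404,167), the jar near (270,111) and the bowl near (276,238). The two larger red tiles are decoys. Next I'll turn these into positions.

```bash
cat > h.py <<'E'
import cv2,numpy as np
from scipy.spatial.transform import Rotation as Rn
def cast(c,uv,z):
    R=cv2.Rodrigues(c["rvec"])[0];o=-R.T@np.ravel(c["tvec"])
    uv=np.atleast_2d(np.asarray(uv,float))
    d=np.c_[(uv[:,0]-c["cx"])/c["fx"],(uv[:,1]-c["cy"])/c["fy"],np.ones(len(uv))]@R
    return o+d*((z-o[2])/d[:,2])[:,None]
def proj(c,P):
    K=np.array([[c["fx"],0,c["cx"]],[0,c["fy"],c["cy"]],[0,0,1]])
    return cv2.projectPoints(np.atleast_2d(np.asarray(P,float)),c["rvec"],c["tvec"],K,None)[0][:,0]
E
python3 - <<'E'
from h import *;import pickle
d=pickle.load(open("d0.pkl","rb"))
np.set_printoptions(precision=1,suppress=True)
boxes={"top":(255,120,375,225),"side":(235,140,345,250)}
for n,(x0,y0,x1,y1) in boxes.items():
    c=d[n];hsv=cv2.cvtColor(c["frame"],cv2.COLOR_BGR2HSV)
    print(n,"tile px",hsv[182,323] if n=="top" else hsv[187,303],"handle px",hsv[187,280] if n=="top" else hsv[225,280])
    def mask(lo,hi):
        m=cv2.inRange(hsv,lo,hi);k=np.zeros_like(m);k[y0:y1,x0:x1]=m[y0:y1,x0:x1]
        cs=cv2.findContours(k,cv2.RETR_EXTERNAL,cv2.CHAIN_APPROX_NONE)[0];return max(cs,key=cv2.contourArea)
    t=mask((2,120,60),(11,255,255)); r=cv2.minAreaRect(t)
    q=cv2.approxPolyDP(t,6,True)[:,0]
    W=cast(c,q,40); print("tile",q.tolist(),W[:,:2].tolist(),"sides",np.linalg.norm(W-np.roll(W,1,0),axis=1))
    m=cv2.inRange(hsv,(2,70,60),(25,255,255));k=np.zeros_like(m);k[y0:y1,x0:x1]=m[y0:y1,x0:x1]
    b=max(cv2.findContours(k,cv2.RETR_EXTERNAL,cv2.CHAIN_APPROX_NONE)[0],key=cv2.contourArea)
    q=cv2.approxPolyDP(b,3,True)[:,0]; W=cast(c,q,28)
    print("board",[(tuple(a),w[:2].round().tolist()) for a,w in zip(q.tolist(),W)])
c=d["top"]
for n,uv,z in(("rack",[(292,137),(422,128),(431,208),(298,218)],18),("press",[(386,141),(412,140),(421,199),(391,203)],30),("jar",[(270,106)],77),("bowl",[(276,238)],25)):
    print(n,cast(c,uv,z)[:,:2].tolist())
for n in boxes: cv2.imwrite(f"pics/{n}1.png",cv2.resize(d[n]["frame"][100:260,230:450],None,fx=3.6,fy=3.6,interpolation=2))
E
```

```text
top tile px [  9 146 122] handle px [ 16 106 120]
tile [[338, 162], [302, 165], [305, 201], [341, 197]] [[580.1893569971589, -12.802480363639006], [570.0456093508606, 93.09571485743862], [463.5566582231164, 82.15217716422845], [476.51719763369886, -22.2670033366615]] sides [104.1 106.4 107.  105.2]
board [((362, 196), [482.0, -84.0]), ((355, 155), [605.0, -64.0]), ((294, 163), [578.0, 118.0]), ((289, 180), [527.0, 131.0]), ((261, 183), [517.0, 214.0]), ((257, 188), [502.0, 226.0]), ((261, 193), [487.0, 213.0]), ((291, 189), [500.0, 125.0]), ((299, 204), [456.0, 100.0])]
side tile px [  9 122 123] handle px [ 15  89 120]
tile [[292, 169], [273, 197], [310, 210], [327, 181]] [[581.5919563333458, -10.747530573765516], [567.2152294726408, 100.05098669857114], [463.6823248238796, 88.04599408131503], [478.5973071338401, -21.181236472765363]] sides [103.5 111.7 104.2 110.2]
board [((337, 170), [482.0, -82.0]), ((294, 159), [605.0, -57.0]), ((265, 203), [580.0, 119.0]), ((278, 214), [531.0, 132.0]), ((263, 238), [519.0, 214.0]), ((266, 246), [499.0, 230.0]), ((274, 243), [488.0, 213.0]), ((290, 217), [500.0, 125.0]), ((310, 219), [454.0, 104.0])]
rack [[660.8817009245827, 126.7438121114424], [692.7667786881788, -267.0784811024259], [449.84055942390256, -287.52875796166666], [415.44274487900566, 103.0148605217716]]
press [[647.9046288448716, -155.9795650649074], [651.733374676301, -233.46643799831517], [474.67367495092094, -256.0105625940184], [461.8652099365452, -168.53114973060786]]
jar [[736.9983069798208, 187.80005385742908]]
bowl [[356.0978455511941, 165.19208794866657]]
```

View pics/top1.png

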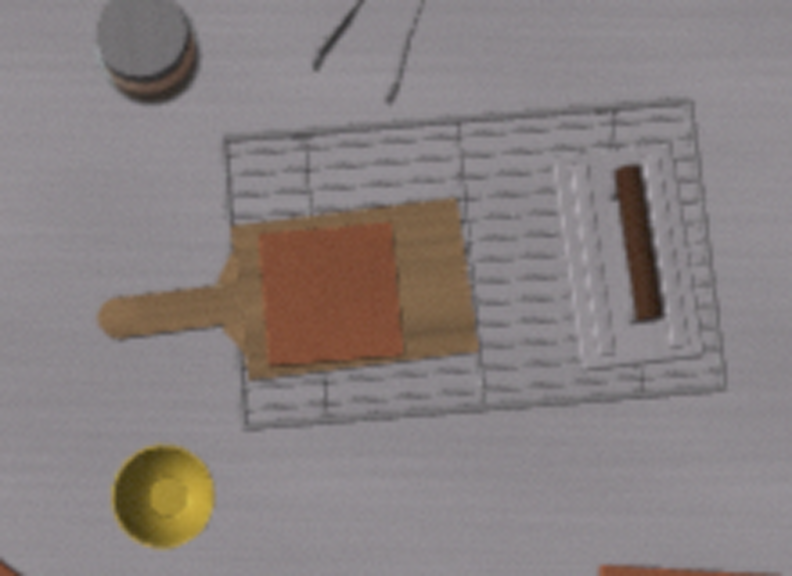

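The enlarged top view gives the board axis as (0.14,-0.99), with the tip near (543,-74), the grip near (508,165), the press's near edge at y≈-162 and the tile yaw about 3° off the board. First I'll turn the tool by -1.25 rad, then travel over the handle.

arm_command --series '[{"linear": [0, 0, 0], "turn": -0.14}, {"linear": [0, 0, 0], "turn": -0.14}, {"linear": [0, 0, 0], "turn": -0.14}, {"linear": [0, 0, 0], "turn": -0.14}, {"linear": [0, 0, 0], "turn": -0.14}, {"linear": [0, 0, 0], "turn": -0.14}, {"linear": [0, 0, 0], "turn": -0.14}, {"linear": [0, 0, 0], "turn": -0.14}, {"linear": [0, 0, 0], "turn": -0.13}]' --jaw 1

```text
t: 1.0
ee_pos: [276.7, -560.1, 241.2]
orientation: [-2.056, -2.375, -0.001]
ft_force: [0.0, 0.4, -0.5]
width: 87.8
grasp_force: 0.0
```

arm_command --series '[{"linear": [0.036, 0.017, 0], "turn": 0}, {"linear": [0.036, 0.017, 0], "turn": 0}, {"linear": [0.036, 0.017, 0], "turn": 0}, {"linear": [0.036, 0.017, 0], "turn": 0}, {"linear": [0.036, 0.017, 0], "turn": 0}, {"linear": [0.036, 0.017, 0], "turn": 0}, {"linear": [0.036, 0.017, 0], "turn": 0}, {"linear": [0.036, 0.017, 0], "turn": 0}, {"linear": [0.036, 0.017, 0], "turn": 0}, {"linear": [0.036, 0.017, 0], "turn": 0}]'

```text
t: 2.0
ee_pos: [395.7, -178.8, 241.6]
orientation: [-2.063, -2.369, -0.0]
ft_force: [0.3, -1.1, 0.3]
width: 88.0
grasp_force: 0.0
```

arm_command --series '[{"linear": [0.036, 0.017, 0], "turn": 0}, {"linear": [0.036, 0.017, 0], "turn": 0}, {"linear": [0.036, 0.017, 0], "turn": 0}, {"linear": [0.036, 0.017, 0], "turn": 0}, {"linear": [0.036, 0.017, 0], "turn": 0}, {"linear": [0.036, 0.017, 0], "turn": 0}, {"linear": [0.036, 0.017, 0], "turn": 0}, {"linear": [0.036, 0.017, 0], "turn": 0}, {"linear": [0.036, 0.017, 0], "turn": 0}, {"linear": [0, 0, 0], "turn": 0}]'

```text
t: 3.0
ee_pos: [503.8, 165.2, 241.6]
orientation: [2.059, 2.373, 0.002]
ft_force: [0.1, -0.8, -0.9]
width: 88.2
grasp_force: 0.0
```

arm_command --series '[{"linear": [0, 0.0025, 0.03], "turn": 0}, {"linear": [0, 0.0025, 0.03], "turn": 0}, {"linear": [0, 0, 0.03], "turn": 0}, {"linear": [0, 0, 0], "turn": 0}]'

```text
t: 3.4
ee_pos: [504.6, 160.8, 148.2]
orientation: [-2.061, -2.366, 0.011]
ft_force: [-0.4, -0.4, 0.4]
width: 87.5
grasp_force: 0.0
```

```bash
python3 - <<'E'
from h import *;from workcell import ctrl;import pickle
np.set_printoptions(precision=4,suppress=True)
c=ctrl.get_image("wrist");pickle.dump(c,open("w1.pkl","wb"));print({k:v for k,v in c.items() if k!="frame"});print(ctrl.get_obs()["ee_pos"])
cv2.imwrite("pics/w1.png",c["frame"])
E
```

```text
{'fx': 309.70691628693146, 'fy': 309.70691628693146, 'cx': 326.01279969089967, 'cy': 199.04757530701846, 'rvec': array([-2.8714, -0.2007, -0.0146]), 'tvec': array([-520.8441,   77.2624,  327.1637])}
[505.9531 161.2428 150.1954]
```

View pics/w1.png

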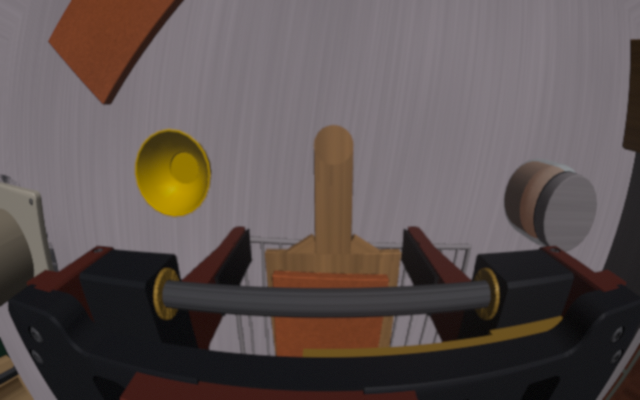

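The wrist view has the handle between columns 315 and 352 at rows 160-230, centred between the fingers (247 and 405). Its end is at row ≈125.

```bash
cat >> h.py <<'E'
def fcast(c,uv,z):
    R=cv2.Rodrigues(c["rvec"])[0];o=-R.T@np.ravel(c["tvec"])
    v=(np.atleast_2d(uv)-[c["cx"],c["cy"]])/c["fx"];r=np.linalg.norm(v,axis=1)[:,None]
    d=np.c_[v/r*np.sin(r),np.cos(r)]@R
    return o+d*((z-o[2])/d[:,2])[:,None]
E
python3 - <<'E'
from h import *;import pickle
c=pickle.load(open("w1.pkl","rb"));hsv=cv2.cvtColor(c["frame"],cv2.COLOR_BGR2HSV)
m=cv2.inRange(hsv,(8,70,60),(25,255,255))
for v in(150,170,190,210,225):
    x=np.where(m[v,290:390])[0]+290
    P=fcast(c,[(x[0],v),(x[-1]+1,v)],28);print(v,x[0],x[-1],P[:,:2].round(1).tolist(),P.mean(0).round(1),np.linalg.norm(P[0]-P[1]).round(1))
print(fcast(c,[(333,124.5)],28).round(1),fcast(c,[(268,250),(396,250)],28).round(1))
E
```

```text
150 314 352 [[487.7, 201.3], [520.7, 206.0]] [504.2 203.6  28. ] 33.3
170 315 352 [[490.9, 184.2], [523.3, 188.8]] [507.1 186.5  28. ] 32.8
190 315 351 [[493.2, 166.6], [525.3, 171.1]] [509.2 168.9  28. ] 32.4
210 315 351 [[495.5, 148.4], [528.2, 153.0]] [511.9 150.7  28. ] 33.0
225 315 350 [[497.3, 134.3], [529.6, 138.9]] [513.5 136.6  28. ] 32.6
[[500.7 225.1  28. ]] [[456.5 102.8  28. ]
 [576.3 119.6  28. ]]
```

arm_command --series '[{"linear": [0, 0.0037, 0.02], "turn": 0}, {"linear": [0, 0, 0.03], "turn": 0}, {"linear": [0, 0, 0.03], "turn": 0}, {"linear": [0, 0, 0.025], "turn": 0}, {"linear": [0, 0, 0.015], "turn": 0}, {"linear": [0, 0, 0.007], "turn": 0}, {"linear": [0, 0, 0], "turn": 0}, {"linear": [0, 0, 0], "turn": 0}]'

```text
t: 4.25
ee_pos: [512.1, 163.0, 25.8]
orientation: [2.063, 2.369, 0.002]
ft_force: [0.6, -0.3, 1.1]
width: 87.8
grasp_force: 0.0
```

arm_command --series '[{"linear": [0, -0.001, 0.002], "turn": 0}]'

```text
t: 4.35
ee_pos: [511.4, 163.0, 24.0]
orientation: [2.062, 2.368, 0.003]
ft_force: [-0.3, -0.3, 0.1]
width: 87.6
grasp_force: 0.0
```

arm_command --series '[{"linear": [0, 0, 0], "turn": 0}]'

```text
t: 4.45
ee_pos: [510.6, 162.8, 23.4]
orientation: [2.063, 2.369, 0.001]
ft_force: [0.1, 0.5, 0.4]
width: 87.5
grasp_force: 0.0
```

arm_command --series '[{"linear": [0, 0, 0], "turn": 0}]'

```text
t: 4.55
ee_pos: [510.5, 162.8, 23.2]
orientation: [2.063, 2.369, 0.001]
ft_force: [-0.4, -0.6, -1.1]
width: 87.7
grasp_force: 0.0
```

arm_command --series '[{"linear": [0, 0, 0], "turn": 0}, {"linear": [0, 0, 0], "turn": 0}, {"linear": [0, 0, 0], "turn": 0}, {"linear": [0, 0, 0], "turn": 0}, {"linear": [0, 0, 0], "turn": 0}, {"linear": [0, 0, 0], "turn": 0}, {"linear": [0, 0, 0], "turn": 0}, {"linear": [0, 0, 0], "turn": 0}]' --jaw -0.3

```text
t: 5.35
ee_pos: [510.2, 162.6, 22.6]
orientation: [-2.063, -2.369, 0.0]
ft_force: [-0.3, 0.3, -0.7]
width: 33.7
grasp_force: 30.0
```

arm_command --series '[{"linear": [-0.0001, 0, -0.005], "turn": 0}, {"linear": [-0.0002, 0, -0.005], "turn": 0}, {"linear": [-0.0003, 0, -0.005], "turn": 0}, {"linear": [-0.0004, 0, -0.005], "turn": 0}, {"linear": [-0.0006, 0, -0.005], "turn": 0}, {"linear": [0, 0, 0], "turn": 0}, {"linear": [0, 0, 0], "turn": 0}]'

```text
t: 6.05
ee_pos: [510.7, 161.1, 48.0]
orientation: [2.063, 2.369, 0.001]
ft_force: [-0.6, 0.7, -2.7]
width: 34.1
grasp_force: 30.0
```

```bash
cat > m.py <<'E'
from h import *;from workcell import ctrl;import sys,time,pickle
np.set_printoptions(precision=1,suppress=True)
tip=np.array([543.5,-75.,18.]);ax=np.array([.139,-.990,0])
def tmask(c):
    hsv=cv2.cvtColor(c["frame"],cv2.COLOR_BGR2HSV);m=cv2.inRange(hsv,(2,118,50),(11,255,255));k=np.zeros_like(m);return m,k
def run(th,out=None,n=1,view="top"):
    th=np.radians(th);z=np.array([0,0,1.]);bx=ax*np.cos(th)-z*np.sin(th);bz=ax*np.sin(th)+z*np.cos(th)
    for _ in range(n):
        c=ctrl.get_image("top");m,k=tmask(c);k[110:230,285:430]=m[110:230,285:430]
        t=max(cv2.findContours(k,cv2.RETR_EXTERNAL,cv2.CHAIN_APPROX_NONE)[0],key=cv2.contourArea)
        R=cv2.Rodrigues(c["rvec"])[0];o=-R.T@np.ravel(c["tvec"]);p0=tip+22*bz
        def s(uv):
            uv=np.asarray(uv,float).reshape(-1,2)
            d=np.c_[(uv[:,0]-c["cx"])/c["fx"],(uv[:,1]-c["cy"])/c["fy"],np.ones(len(uv))]@R
            P=o+d*(((p0-o)@bz)/(d@bz))[:,None];return (P-p0)@bx,P
        M=cv2.moments(t);cen=(M["m10"]/M["m00"],M["m01"]/M["m00"])
        a=cv2.boxPoints(cv2.minAreaRect(t));S,P=s(a)
        ob=ctrl.get_obs()
        print("t%.2f"%ob["t"],"centre s %.1f"%s(cen)[0][0],"area",M["m00"],"corner s",np.sort(S),"tcp",ob["ee_pos"],"F",ob["ft_force"])
    if out:
        v=ctrl.get_image(view);pickle.dump((c,v),open("last.pkl","wb"))
        cv2.imwrite(out,v["frame"] if view=="wrist" else cv2.resize(v["frame"][110:260,230:390],None,fx=3.7,fy=3.7,interpolation=2))
if __name__=="__main__": run(float(sys.argv[1]),*(sys.argv[2:3]))
E
python3 - <<'E'
from m import *
run(6,"pics/s6.png",view="side")
from m import *
c=pickle.load(open("d0.pkl","rb"))["top"]
ctrl.get_image=lambda n:c
run(0)
E
```

```text
t6.10 centre s -113.9 area 1330.5 corner s [-171.9 -168.3  -60.7  -55.3] tcp [510.6 161.1  47.8] F [ 0.1 -0.3 -3.1]
t6.15 centre s -112.2 area 1296.5 corner s [-169.1 -165.9  -60.1  -55.3] tcp [510.5 161.1  47.6] F [ 0.1  0.3 -3.2]
```

View pics/s6.png

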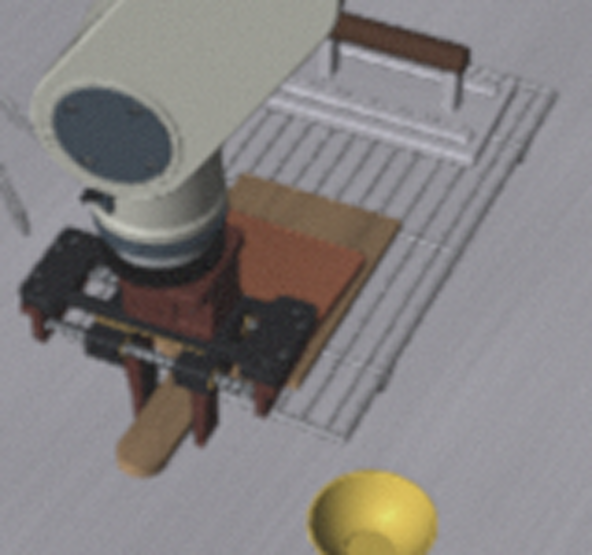

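The board pivots as wanted. Its front corners stay at (337,171) and (296,157), and the lift force of about 3 N matches the tip bearing on the rack. I'll go on to 13°.

arm_command --series '[{"linear": [-0.0004, 0, -0.0029], "turn": 0}, {"linear": [-0.0005, 0, -0.0029], "turn": 0}, {"linear": [-0.0005, 0, -0.0029], "turn": 0}, {"linear": [-0.0005, 0, -0.0029], "turn": 0}, {"linear": [-0.0006, 0, -0.0029], "turn": 0}, {"linear": [-0.0006, 0, -0.0029], "turn": 0}, {"linear": [-0.0006, 0, -0.0029], "turn": 0}, {"linear": [-0.0006, 0, -0.0029], "turn": 0}, {"linear": [-0.0007, 0, -0.0029], "turn": 0}, {"linear": [-0.0007, 0, -0.0029], "turn": 0}]'

```text
t: 7.15
ee_pos: [511.3, 155.4, 76.9]
orientation: [-2.063, -2.369, 0.0]
ft_force: [0.4, 0.5, -4.2]
width: 33.7
grasp_force: 30.0
```

arm_command --series '[{"linear": [0, 0, 0], "turn": 0}, {"linear": [0, 0, 0], "turn": 0}]'

```text
t: 7.35
ee_pos: [511.3, 155.4, 76.8]
orientation: [2.063, 2.369, 0.0]
ft_force: [-0.7, 0.8, -3.4]
width: 33.7
grasp_force: 30.0
```

```bash
python3 m.py 13
```

```text
t7.40 centre s -115.4 area 1350.0 corner s [-173.1 -168.2  -61.5  -54.7] tcp [511.3 155.5  76.7] F [-0.8  0.4 -3.2]
```

arm_command --series '[{"linear": [-0.0006, 0, -0.002], "turn": 0}, {"linear": [-0.0006, 0, -0.002], "turn": 0}, {"linear": [0, 0, 0], "turn": 0}, {"linear": [0, 0, 0], "turn": 0}, {"linear": [0, 0, 0], "turn": 0}]'

```text
t: 7.9
ee_pos: [511.4, 154.2, 80.7]
orientation: [-2.063, -2.369, 0.0]
ft_force: [0.5, 1.0, -3.3]
width: 34.1
grasp_force: 30.0
```

```bash
python3 m.py 14
```

```text
t7.95 centre s -115.7 area 1355.0 corner s [-174.6 -168.1  -62.3  -53.8] tcp [511.4 154.2  80.7] F [-0.3  0.7 -2.3]
```

arm_command --series '[{"linear": [-0.0006, 0, -0.002], "turn": 0}, {"linear": [-0.0007, 0, -0.002], "turn": 0}, {"linear": [0, 0, 0], "turn": 0}, {"linear": [0, 0, 0], "turn": 0}, {"linear": [0, 0, 0], "turn": 0}]'

```text
t: 8.45
ee_pos: [511.6, 152.9, 84.7]
orientation: [2.063, 2.369, 0.0]
ft_force: [-0.3, -0.1, -2.6]
width: 33.7
grasp_force: 30.0
```

```bash
python3 m.py 15
```

```text
t8.50 centre s -115.9 area 1346.5 corner s [-175.4 -168.6  -62.3  -53.3] tcp [511.6 152.9  84.7] F [ 0.7  0.6 -3.8]
```

arm_command --series '[{"linear": [-0.0006, 0, -0.002], "turn": 0}, {"linear": [0, 0, 0], "turn": 0}, {"linear": [0, 0, 0], "turn": 0}, {"linear": [0, 0, 0], "turn": 0}, {"linear": [0, 0, 0], "turn": 0}]'

```text
t: 9.0
ee_pos: [511.7, 152.3, 86.7]
orientation: [2.063, 2.369, 0.0]
ft_force: [-0.1, -0.9, -3.4]
width: 33.4
grasp_force: 30.0
```

```bash
python3 m.py 15.5
```

```text
t9.05 centre s -115.9 area 1347.0 corner s [-174.5 -168.   -61.2  -52.6] tcp [511.7 152.3  86.6] F [-0.3 -0.3 -3.5]
```

arm_command --series '[{"linear": [-0.0005, 0, -0.0015], "turn": 0}, {"linear": [-0.0005, 0, -0.0015], "turn": 0}, {"linear": [0, 0, 0], "turn": 0}, {"linear": [0, 0, 0], "turn": 0}, {"linear": [0, 0, 0], "turn": 0}]'

```text
t: 9.55
ee_pos: [511.9, 151.4, 89.7]
orientation: [2.063, 2.369, 0.0]
ft_force: [-0.2, 0.5, -3.4]
width: 34.1
grasp_force: 30.0
```

```bash
python3 m.py 16
```

```text
t9.60 centre s -115.7 area 1356.0 corner s [-175.1 -168.4  -61.4  -52.6] tcp [511.9 151.4  89.7] F [-1.1  0.1 -3.6]
```

arm_command --series '[{"linear": [-0.0005, 0, -0.0015], "turn": 0}, {"linear": [-0.0005, 0, -0.0015], "turn": 0}, {"linear": [0, 0, 0], "turn": 0}, {"linear": [0, 0, 0], "turn": 0}, {"linear": [0, 0, 0], "turn": 0}]'

```text
t: 10.1
ee_pos: [512.0, 150.3, 92.7]
orientation: [-2.063, -2.369, -0.0]
ft_force: [0.8, 0.4, -3.3]
width: 33.9
grasp_force: 30.0
```

```bash
python3 m.py 16.8
```

```text
t10.15 centre s -115.8 area 1351.0 corner s [-176.9 -167.9  -62.1  -50.8] tcp [512.  150.4  92.7] F [ 0.6  0.  -3.4]
```

arm_command --series '[{"linear": [-0.0005, 0, -0.0016], "turn": 0}, {"linear": [-0.0005, 0, -0.0016], "turn": 0}, {"linear": [0, 0, 0], "turn": 0}, {"linear": [0, 0, 0], "turn": 0}, {"linear": [0, 0, 0], "turn": 0}]'

```text
t: 10.65
ee_pos: [512.1, 149.4, 95.9]
orientation: [2.063, 2.369, 0.0]
ft_force: [-0.3, 0.6, -3.3]
width: 33.6
grasp_force: 30.0
```

```bash
python3 m.py 17.6
```

```text
t10.70 centre s -116.3 area 1350.5 corner s [-174.4 -169.2  -62.   -54.7] tcp [512.1 149.4  95.9] F [-0.3  0.3 -3.1]
```

arm_command --series '[{"linear": [-0.0005, 0, -0.0016], "turn": 0}, {"linear": [-0.0006, 0, -0.0016], "turn": 0}, {"linear": [0, 0, 0], "turn": 0}, {"linear": [0, 0, 0], "turn": 0}, {"linear": [0, 0, 0], "turn": 0}]'

```text
t: 11.2
ee_pos: [512.3, 148.3, 99.1]
orientation: [2.063, 2.369, 0.0]
ft_force: [0.3, -0.3, -3.9]
width: 33.8
grasp_force: 30.0
```

```bash
python3 m.py 18.4
```

```text
t11.25 centre s -116.6 area 1347.0 corner s [-178.1 -169.8  -62.6  -52. ] tcp [512.3 148.3  99.1] F [-0.2  0.5 -4. ]
```

arm_command --series '[{"linear": [-0.0006, 0, -0.0016], "turn": 0}, {"linear": [-0.0006, 0, -0.0016], "turn": 0}, {"linear": [0, 0, 0], "turn": 0}, {"linear": [0, 0, 0], "turn": 0}, {"linear": [0, 0, 0], "turn": 0}]'

```text
t: 11.75
ee_pos: [512.4, 147.1, 102.3]
orientation: [2.063, 2.369, 0.0]
ft_force: [0.2, -0.5, -3.3]
width: 33.5
grasp_force: 30.0
```

```bash
python3 m.py 19.2
```

```text
t11.80 centre s -116.4 area 1347.0 corner s [-177.7 -168.6  -61.2  -49.6] tcp [512.5 147.1 102.3] F [ 1.2  0.3 -4. ]
```

arm_command --series '[{"linear": [-0.0006, 0, -0.0016], "turn": 0}, {"linear": [-0.0006, 0, -0.0016], "turn": 0}, {"linear": [0, 0, 0], "turn": 0}, {"linear": [0, 0, 0], "turn": 0}, {"linear": [0, 0, 0], "turn": 0}]'

```text
t: 12.3
ee_pos: [512.6, 145.9, 105.5]
orientation: [2.063, 2.369, 0.0]
ft_force: [-0.5, 0.1, -4.0]
width: 34.0
grasp_force: 30.0
```

```bash
python3 m.py 20
```

```text
t12.35 centre s -116.7 area 1345.0 corner s [-179.3 -169.3  -62.1  -49.7] tcp [512.6 145.9 105.5] F [ 0.  -0.2 -3.7]
```

arm_command --series '[{"linear": [-0.0006, 0, -0.0016], "turn": 0}, {"linear": [-0.0006, 0, -0.0016], "turn": 0}, {"linear": [0, 0, 0], "turn": 0}, {"linear": [0, 0, 0], "turn": 0}, {"linear": [0, 0, 0], "turn": 0}]'

```text
t: 12.85
ee_pos: [512.8, 144.7, 108.7]
orientation: [2.063, 2.369, 0.0]
ft_force: [-0.3, -0.1, -3.2]
width: 33.9
grasp_force: 30.0
```

```bash
python3 -c "
from m import *
run(20.8,'pics/s21.png',view='side')"
```

```text
t12.90 centre s -117.2 area 1340.0 corner s [-175.7 -170.4  -61.6  -54.1] tcp [512.8 144.7 108.7] F [ 0.2  0.  -3.5]
```

View pics/s21.png

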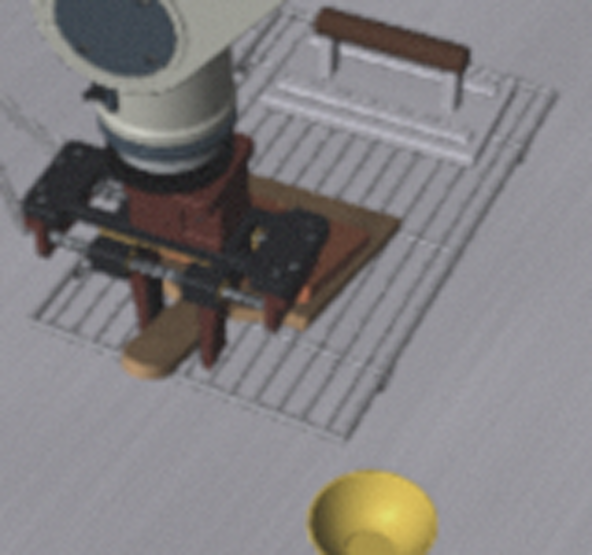

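The board is well tilted, its front corner still on the rack at about (338,170), and the tile hasn't moved. I'll continue.

arm_command --series '[{"linear": [-0.0006, 0, -0.0016], "turn": 0}, {"linear": [-0.0006, 0, -0.0016], "turn": 0}, {"linear": [0, 0, 0], "turn": 0}, {"linear": [0, 0, 0], "turn": 0}, {"linear": [0, 0, 0], "turn": 0}]'

```text
t: 13.45
ee_pos: [512.9, 143.5, 111.9]
orientation: [-2.063, -2.369, -0.0]
ft_force: [1.0, -0.3, -3.8]
width: 33.6
grasp_force: 30.0
```

```bash
python3 m.py 21.6
```

```text
t13.50 centre s -117.6 area 1327.0 corner s [-175.  -171.   -62.2  -56. ] tcp [512.9 143.6 111.9] F [-0.4 -0.4 -2.8]
```

arm_command --series '[{"linear": [-0.0007, 0, -0.0016], "turn": 0}, {"linear": [-0.0007, 0, -0.0016], "turn": 0}, {"linear": [0, 0, 0], "turn": 0}, {"linear": [0, 0, 0], "turn": 0}, {"linear": [0, 0, 0], "turn": 0}]'

```text
t: 14.0
ee_pos: [513.1, 142.1, 115.1]
orientation: [2.063, 2.369, 0.0]
ft_force: [-0.1, 0.3, -4.2]
width: 33.7
grasp_force: 30.0
```

```bash
python3 m.py 22.4
```

```text
t14.05 centre s -117.7 area 1336.5 corner s [-178.6 -170.   -63.2  -52. ] tcp [513.1 142.2 115.1] F [-0.4  0.6 -4.1]
```

arm_command --series '[{"linear": [-0.0007, 0, -0.0016], "turn": 0}, {"linear": [-0.0007, 0, -0.0016], "turn": 0}, {"linear": [0, 0, 0], "turn": 0}, {"linear": [0, 0, 0], "turn": 0}, {"linear": [0, 0, 0], "turn": 0}]'

```text
t: 14.55
ee_pos: [513.3, 140.7, 118.3]
orientation: [2.063, 2.369, 0.0]
ft_force: [-0.3, 0.2, -4.7]
width: 33.6
grasp_force: 30.0
```

```bash
python3 m.py 23.2
```

```text
t14.60 centre s -118.0 area 1342.5 corner s [-176.4 -171.   -61.1  -53.4] tcp [513.3 140.8 118.3] F [ 0.7 -0.4 -3.7]
```

arm_command --series '[{"linear": [-0.0007, 0, -0.0016], "turn": 0}, {"linear": [-0.0007, 0, -0.0016], "turn": 0}, {"linear": [0, 0, 0], "turn": 0}, {"linear": [0, 0, 0], "turn": 0}, {"linear": [0, 0, 0], "turn": 0}]'

```text
t: 15.1
ee_pos: [513.5, 139.4, 121.5]
orientation: [2.063, 2.369, 0.0]
ft_force: [-0.2, 1.4, -3.6]
width: 33.7
grasp_force: 30.0
```

```bash
python3 m.py 24
```

```text
t15.15 centre s -118.2 area 1339.0 corner s [-179.4 -171.8  -62.1  -52. ] tcp [513.5 139.4 121.5] F [-1.  -0.1 -3.9]
```

arm_command --series '[{"linear": [-0.0007, 0, -0.0015], "turn": 0}, {"linear": [-0.0007, 0, -0.0015], "turn": 0}, {"linear": [0, 0, 0], "turn": 0}, {"linear": [0, 0, 0], "turn": 0}, {"linear": [0, 0, 0], "turn": 0}]'

```text
t: 15.65
ee_pos: [513.7, 138.0, 124.5]
orientation: [2.063, 2.369, 0.0]
ft_force: [-0.1, 0.4, -4.4]
width: 33.6
grasp_force: 30.0
```

```bash
python3 m.py 24.8
```

```text
t15.70 centre s -118.4 area 1327.5 corner s [-176.7 -172.5  -62.   -55.6] tcp [513.7 138.  124.5] F [ 0.7 -0.  -3.9]
```

arm_command --series '[{"linear": [-0.0007, 0, -0.0015], "turn": 0}, {"linear": [-0.0007, 0, -0.0015], "turn": 0}, {"linear": [0, 0, 0], "turn": 0}, {"linear": [0, 0, 0], "turn": 0}, {"linear": [0, 0, 0], "turn": 0}]'

```text
t: 16.2
ee_pos: [513.9, 136.6, 127.5]
orientation: [-2.063, -2.369, -0.0]
ft_force: [-0.5, 0.3, -3.8]
width: 33.7
grasp_force: 30.0
```

```bash
python3 m.py 25.6
```

```text
t16.25 centre s -118.8 area 1327.0 corner s [-180.5 -171.6  -63.3  -51.6] tcp [513.9 136.6 127.5] F [ 0.6  0.4 -2.9]
```

arm_command --series '[{"linear": [-0.0007, 0, -0.0015], "turn": 0}, {"linear": [-0.0008, 0, -0.0015], "turn": 0}, {"linear": [0, 0, 0], "turn": 0}, {"linear": [0, 0, 0], "turn": 0}, {"linear": [0, 0, 0], "turn": 0}]'

```text
t: 16.75
ee_pos: [514.1, 135.1, 130.5]
orientation: [-2.063, -2.369, -0.0]
ft_force: [0.5, 0.2, -2.9]
width: 33.9
grasp_force: 30.0
```

```bash
python3 m.py 26.4
```

```text
t16.80 centre s -119.1 area 1319.5 corner s [-182.7 -172.   -64.3  -50.6] tcp [514.1 135.1 130.5] F [-0.2 -0.3 -4.6]
```

arm_command --series '[{"linear": [-0.0008, 0, -0.0015], "turn": 0}, {"linear": [-0.0008, 0, -0.0015], "turn": 0}, {"linear": [0, 0, 0], "turn": 0}, {"linear": [0, 0, 0], "turn": 0}, {"linear": [0, 0, 0], "turn": 0}]'

```text
t: 17.3
ee_pos: [514.3, 133.5, 133.5]
orientation: [2.063, 2.369, 0.0]
ft_force: [0.4, -0.3, -3.9]
width: 33.7
grasp_force: 30.0
```

```bash
python3 m.py 27.2
```

```text
t17.35 centre s -119.6 area 1325.0 corner s [-179.7 -173.3  -61.7  -52.7] tcp [514.3 133.5 133.5] F [ 0.1 -0.3 -3.9]
```

arm_command --series '[{"linear": [-0.0008, 0, -0.0015], "turn": 0}, {"linear": [-0.0008, 0, -0.0015], "turn": 0}, {"linear": [0, 0, 0], "turn": 0}, {"linear": [0, 0, 0], "turn": 0}, {"linear": [0, 0, 0], "turn": 0}]'

```text
t: 17.85
ee_pos: [514.5, 132.0, 136.5]
orientation: [2.063, 2.369, 0.0]
ft_force: [0.0, -0.9, -2.4]
width: 33.7
grasp_force: 30.0
```

```bash
python3 m.py 28
```

```text
t17.90 centre s -120.3 area 1310.5 corner s [-178.8 -172.7  -63.2  -54.6] tcp [514.5 132.  136.5] F [ 0.3  1.  -4.1]
```

```bash
cat > tipc.py <<'E'
from m import *
for n,(x0,y0,x1,y1),z in(("top",(285,120,395,225),28),("side",(250,140,345,200),28)):
    c=ctrl.get_image(n);hsv=cv2.cvtColor(c["frame"],cv2.COLOR_BGR2HSV)
    m=cv2.inRange(hsv,(2,70,50),(25,255,255));k=np.zeros_like(m);k[y0:y1,x0:x1]=m[y0:y1,x0:x1]
    b=max(cv2.findContours(k,cv2.RETR_EXTERNAL,cv2.CHAIN_APPROX_NONE)[0],key=cv2.contourArea)
    q=cv2.approxPolyDP(b,2.5,True)[:,0];print(n,[(tuple(a),w[:2].round().tolist()) for a,w in zip(q.tolist(),cast(c,q,z))])
E
python3 tipc.py
```

```text
top [((303, 155), [603.0, 92.0]), ((310, 199), [471.0, 68.0]), ((362, 196), [482.0, -84.0]), ((356, 155), [605.0, -67.0])]
side [((336, 170), [485.0, -80.0]), ((319, 165), [534.0, -73.0]), ((309, 184), [519.0, 3.0]), ((305, 186), [524.0, 15.0]), ((308, 178), [533.0, -14.0]), ((297, 173), [569.0, -15.0]), ((305, 178), [540.0, -10.0]), ((303, 182), [537.0, 5.0]), ((294, 180), [561.0, 11.0]), ((294, 185), [551.0, 27.0]), ((314, 189), [499.0, 12.0]), ((317, 182), [505.0, -14.0])]
```

arm_command --series '[{"linear": [-0.0008, 0, -0.0015], "turn": 0}, {"linear": [0, 0, 0], "turn": 0}, {"linear": [0, 0, 0], "turn": 0}, {"linear": [0, 0, 0], "turn": 0}]'

```text
t: 18.4
ee_pos: [514.6, 131.2, 138.0]
orientation: [2.063, 2.369, 0.0]
ft_force: [0.1, -0.1, -3.6]
width: 33.6
grasp_force: 30.0
```

```bash
python3 m.py 28.4
```

```text
t18.45 centre s -120.0 area 1309.0 corner s [-179.4 -173.   -62.9  -53.9] tcp [514.6 131.2 138. ] F [ 0.6 -0.9 -4.4]
```

arm_command --series '[{"linear": [-0.0008, 0, -0.0015], "turn": 0}, {"linear": [-0.0005, 0, -0.001], "turn": 0}, {"linear": [0, 0, 0], "turn": 0}, {"linear": [0, 0, 0], "turn": 0}, {"linear": [0, 0, 0], "turn": 0}]'

```text
t: 18.95
ee_pos: [514.9, 129.8, 140.5]
orientation: [2.063, 2.369, 0.0]
ft_force: [0.5, -0.3, -4.9]
width: 34.1
grasp_force: 30.0
```

```bash
python3 m.py 29.1
```

```text
t19.00 centre s -120.5 area 1304.0 corner s [-178.3 -174.5  -62.4  -56.2] tcp [514.8 129.9 140.5] F [ 0.8  0.3 -3.8]
```

arm_command --series '[{"linear": [-0.0008, 0, -0.0015], "turn": 0}, {"linear": [-0.0006, 0, -0.001], "turn": 0}, {"linear": [0, 0, 0], "turn": 0}, {"linear": [0, 0, 0], "turn": 0}, {"linear": [0, 0, 0], "turn": 0}]'

```text
t: 19.5
ee_pos: [515.0, 128.5, 143.0]
orientation: [2.063, 2.369, 0.0]
ft_force: [0.4, 0.1, -3.4]
width: 33.8
grasp_force: 30.0
```

```bash
python3 m.py 29.8
```

```text
t19.55 centre s -113.2 area 1291.0 corner s [-173.3 -166.6  -54.8  -45.2] tcp [515.  128.4 143. ] F [ 0.3 -0.6 -4. ]
```

It has started to slide, at about 29.8°. I'll hold that angle.

arm_command --series '[{"linear": [0, 0, 0], "turn": 0}, {"linear": [0, 0, 0], "turn": 0}]'

```text
t: 19.75
ee_pos: [515.0, 128.5, 143.0]
orientation: [2.063, 2.369, 0.0]
ft_force: [0.2, -0.2, -3.4]
width: 33.7
grasp_force: 30.0
```

```bash
python3 m.py 29.8
```

```text
t19.80 centre s -96.3 area 1249.0 corner s [-159.5 -150.6  -39.7  -27.8] tcp [515.  128.5 143. ] F [-0.  -0.3 -4.6]
```

arm_command --series '[{"linear": [0, 0, 0], "turn": 0}, {"linear": [0, 0, 0], "turn": 0}]'

```text
t: 20.0
ee_pos: [515.0, 128.5, 143.0]
orientation: [2.063, 2.369, 0.0]
ft_force: [-1.3, -0.7, -3.1]
width: 33.4
grasp_force: 30.0
```

```bash
python3 m.py 29.8
```

```text
t20.05 centre s -72.4 area 1201.0 corner s [-130.  -126.1  -15.5   -9.2] tcp [515.  128.5 143. ] F [-0.4  0.1 -3.5]
```

arm_command --series '[{"linear": [0, 0, 0], "turn": 0}, {"linear": [0, 0, 0], "turn": 0}, {"linear": [0, 0, 0], "turn": 0}]'

```text
t: 20.35
ee_pos: [515.1, 128.5, 143.0]
orientation: [2.063, 2.369, 0.0]
ft_force: [0.6, 0.2, -3.1]
width: 33.7
grasp_force: 30.0
```

```bash
python3 m.py 29.8
```

```text
t20.40 centre s -33.8 area 1148.5 corner s [-89.8 -89.7  26.8  28.9] tcp [515.1 128.5 143. ] F [ 0.4 -0.3 -1.9]
```

arm_command --series '[{"linear": [0, 0, 0], "turn": 0}, {"linear": [0, 0, 0], "turn": 0}]'

```text
t: 20.6
ee_pos: [515.0, 128.5, 143.0]
orientation: [2.063, 2.369, 0.0]
ft_force: [-0.1, -1.2, -3.0]
width: 33.8
grasp_force: 30.0
```

```bash
python3 -c "
from m import *
run(29.8,'pics/t30.png',view='top')"; python3 - <<'E'
from m import *
c=pickle.load(open("last.pkl","rb"))[0];m,k=tmask(c);k[110:230,285:430]=m[110:230,285:430]
t=max(cv2.findContours(k,cv2.RETR_EXTERNAL,cv2.CHAIN_APPROX_NONE)[0],key=cv2.contourArea)
q=cv2.approxPolyDP(t,3,True)[:,0];print(q.tolist(),cast(c,q,30)[:,:2].round().tolist())
E
```

```text
t20.65 centre s -33.5 area 1149.0 corner s [-89.9 -89.2  26.4  29. ] tcp [515.  128.5 143. ] F [-0.9  0.3 -2.6]
[[335, 159], [340, 195], [372, 192], [367, 158]] [[591.0, -4.0], [484.0, -20.0], [494.0, -113.0], [595.0, -99.0]]
```

View pics/t30.png

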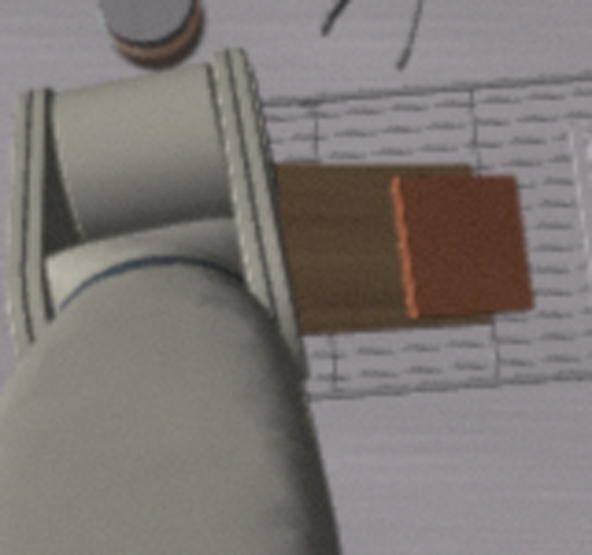

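The tile rests with its front edge about 30 mm past the board's tip and about 55 mm short of the press. The corners are around (367,158) and (372,192). Now I'll draw the board back at this angle.

arm_command --series '[{"linear": [0.002, 0, 0], "turn": 0}, {"linear": [0.004, 0, 0], "turn": 0}, {"linear": [0.004, 0, 0], "turn": 0}, {"linear": [0.004, 0, 0], "turn": 0}, {"linear": [0.004, 0, 0], "turn": 0}, {"linear": [0.004, 0, 0], "turn": 0}, {"linear": [0.004, 0, 0], "turn": 0}, {"linear": [0.004, 0, 0], "turn": 0}]'

```text
t: 21.5
ee_pos: [510.8, 158.6, 143.0]
orientation: [2.063, 2.369, 0.0]
ft_force: [0.3, -0.4, -3.3]
width: 33.6
grasp_force: 30.0
```

```bash
cat > q.py <<'E'
from m import *
for n,(x0,y0,x1,y1) in(("top",(285,110,430,230)),("side",(240,120,370,250))):
    c=ctrl.get_image(n);m,k=tmask(c);k[y0:y1,x0:x1]=m[y0:y1,x0:x1]
    t=max(cv2.findContours(k,cv2.RETR_EXTERNAL,cv2.CHAIN_APPROX_NONE)[0],key=cv2.contourArea)
    q=cv2.approxPolyDP(t,4,True)[:,0];print(n,q.tolist(),cast(c,q,30)[:,:2].round().tolist())
d=pickle.load(open("d0.pkl","rb"))["top"];print("griddle",[cast(d,[(178,185)],z)[0,:2].round() for z in(0,40)])
E
python3 q.py
```

```text
top [[333, 160], [338, 196], [372, 192], [367, 158]] [[588.0, 2.0], [481.0, -14.0], [494.0, -113.0], [595.0, -99.0]]
side [[317, 162], [313, 174], [326, 179], [322, 169], [316, 171], [321, 166]] [[544.0, -78.0], [529.0, -33.0], [489.0, -35.0], [518.0, -62.0], [528.0, -47.0], [526.0, -70.0]]
griddle [array([512., 472.]), array([506., 456.])]
```

arm_command --series '[{"linear": [0.004, 0, 0], "turn": 0}, {"linear": [0.004, 0, 0], "turn": 0}, {"linear": [0.004, 0, 0], "turn": 0}, {"linear": [0.004, 0, 0], "turn": 0}, {"linear": [0.004, 0, 0], "turn": 0}, {"linear": [0.004, 0, 0], "turn": 0}, {"linear": [0.004, 0, 0], "turn": 0}, {"linear": [0.004, 0, 0], "turn": 0}, {"linear": [0.004, 0, 0], "turn": 0}, {"linear": [0.004, 0, 0], "turn": 0}]'

```text
t: 22.6
ee_pos: [505.4, 198.2, 143.0]
orientation: [2.063, 2.369, 0.0]
ft_force: [-0.1, 0.2, -2.6]
width: 33.4
grasp_force: 30.0
```

```bash
python3 q.py
```

```text
top [[366, 158], [331, 162], [336, 197], [372, 192]] [[595.0, -96.0], [582.0, 8.0], [478.0, -8.0], [494.0, -113.0]]
side [[304, 152], [290, 170], [308, 171], [310, 181], [324, 185], [338, 161]] [[596.0, -94.0], [590.0, -13.0], [546.0, -35.0], [522.0, -6.0], [483.0, -13.0], [496.0, -112.0]]
griddle [array([512., 472.]), array([506., 456.])]
```

arm_command --series '[{"linear": [0.004, 0, 0], "turn": 0}, {"linear": [0.004, 0, 0], "turn": 0}, {"linear": [0.004, 0, 0], "turn": 0}, {"linear": [0.004, 0, 0], "turn": 0}, {"linear": [0.004, 0, 0], "turn": 0}, {"linear": [0.004, 0, 0], "turn": 0}, {"linear": [0.004, 0, 0], "turn": 0}, {"linear": [0.004, 0, 0], "turn": 0}, {"linear": [0.004, 0, 0], "turn": 0}, {"linear": [0.004, 0, 0], "turn": 0}]'

```text
t: 23.7
ee_pos: [499.8, 237.8, 143.0]
orientation: [-2.063, -2.369, 0.0]
ft_force: [-0.0, -0.4, -2.1]
width: 33.5
grasp_force: 30.0
```

```bash
python3 q.py; python3 -c "
from m import *
v=ctrl.get_image('side');cv2.imwrite('pics/s110.png',cv2.resize(v['frame'][100:260,200:390],None,fx=3.6,fy=3.6,interpolation=2))"
```

```text
top [[366, 158], [332, 163], [337, 197], [371, 192]] [[595.0, -96.0], [579.0, 5.0], [478.0, -11.0], [494.0, -110.0]]
side [[304, 152], [289, 177], [324, 188], [338, 161]] [[596.0, -94.0], [578.0, 11.0], [477.0, -3.0], [496.0, -112.0]]
griddle [array([512., 472.]), array([506., 456.])]
```

View pics/s110.png

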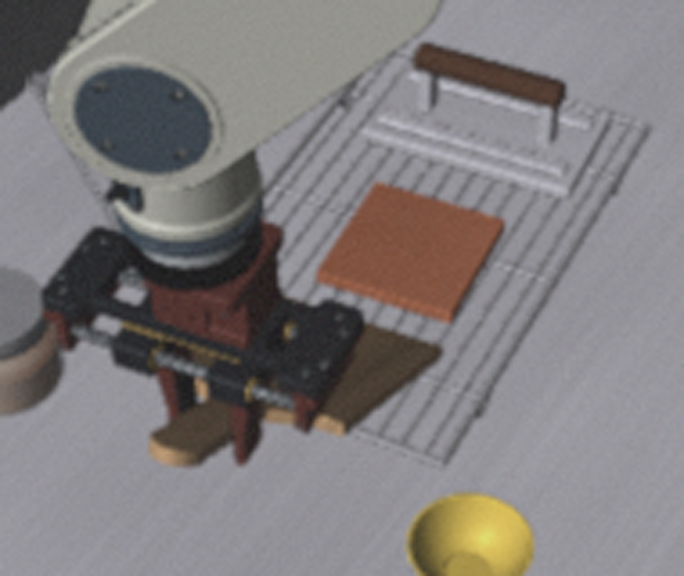

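The tile lies flat and is clear of the press, and the board's tip is well behind it. I'll draw the board off the rack's end, between the bowl and the jar.

arm_command --series '[{"linear": [0.008, 0, 0], "turn": 0}, {"linear": [0.01, 0, 0], "turn": 0}, {"linear": [0.01, 0, 0], "turn": 0}, {"linear": [0.01, 0, 0], "turn": 0}, {"linear": [0.01, 0, 0], "turn": 0}, {"linear": [0.01, 0, 0], "turn": 0}, {"linear": [0.01, 0, 0], "turn": 0}, {"linear": [0.01, 0, 0], "turn": 0}, {"linear": [0.01, 0, 0], "turn": 0}, {"linear": [0.008, 0, 0], "turn": 0}]'

```text
t: 24.85
ee_pos: [486.6, 333.5, 143.0]
orientation: [2.063, 2.37, 0.0]
ft_force: [-0.3, -0.2, -3.1]
width: 34.1
grasp_force: 30.0
```

arm_command --series '[{"linear": [0, 0, 0], "turn": 0}, {"linear": [0, 0, 0.005], "turn": 0}, {"linear": [0, 0, 0.004], "turn": 0}, {"linear": [0, 0, 0.004], "turn": 0}, {"linear": [0, 0, 0.003], "turn": 0}, {"linear": [0, 0, 0], "turn": 0}]'

```text
t: 25.45
ee_pos: [486.4, 332.1, 126.3]
orientation: [-2.063, -2.369, 0.002]
ft_force: [-0.1, -0.1, -2.4]
width: 33.8
grasp_force: 30.0
```

```bash
python3 q.py; python3 -c "
from m import *
v=ctrl.get_image('side');cv2.imwrite('pics/s205.png',cv2.resize(v['frame'][100:290,150:390],None,fx=3,fy=3,interpolation=2))"
```

```text
top [[366, 158], [332, 163], [337, 197], [371, 193]] [[595.0, -96.0], [579.0, 5.0], [478.0, -11.0], [491.0, -110.0]]
side [[305, 151], [289, 177], [324, 188], [338, 161]] [[596.0, -99.0], [578.0, 11.0], [477.0, -3.0], [496.0, -112.0]]
griddle [array([512., 472.]), array([506., 456.])]
```

View pics/s205.png

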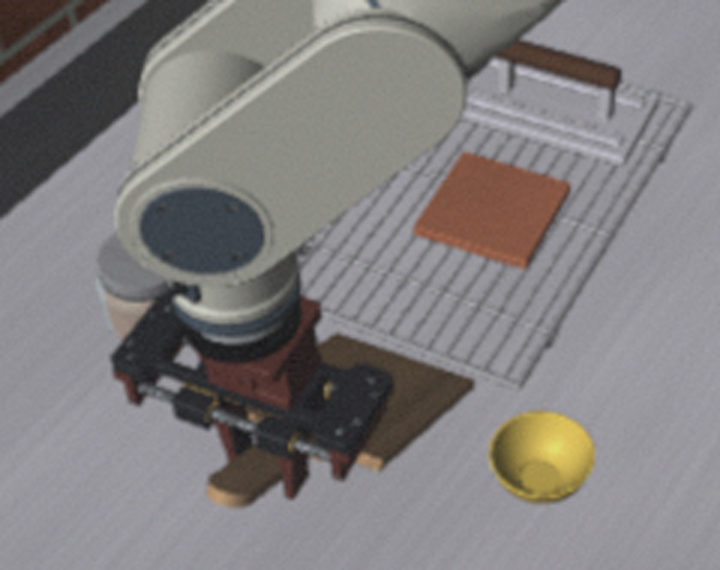

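The board is off the rack with its tip by the shelf, next to the rack's end and clear of bowl and jar. Now I'll lay it down along the reverse arc.

arm_command --series '[{"linear": [0.0029, 0, 0.005], "turn": 0}, {"linear": [0.0028, 0, 0.005], "turn": 0}, {"linear": [0.0026, 0, 0.005], "turn": 0}, {"linear": [0.0025, 0, 0.005], "turn": 0}, {"linear": [0.0023, 0, 0.005], "turn": 0}, {"linear": [0.0022, 0, 0.005], "turn": 0}, {"linear": [0.002, 0, 0.005], "turn": 0}, {"linear": [0.0019, 0, 0.005], "turn": 0}, {"linear": [0.0018, 0, 0.005], "turn": 0}, {"linear": [0.0017, 0, 0.005], "turn": 0}]'

```text
t: 26.6
ee_pos: [483.5, 355.1, 76.5]
orientation: [-2.063, -2.369, 0.0]
ft_force: [0.1, 2.0, 0.4]
width: 33.9
grasp_force: 30.0
```

arm_command --series '[{"linear": [0.0016, 0, 0.005], "turn": 0}, {"linear": [0.0014, 0, 0.005], "turn": 0}, {"linear": [0.0013, 0, 0.005], "turn": 0}, {"linear": [0.0012, 0, 0.005], "turn": 0}, {"linear": [0.0011, 0, 0.005], "turn": 0}, {"linear": [0.001, 0, 0.005], "turn": 0}, {"linear": [0.0008, 0, 0.005], "turn": 0}, {"linear": [0.0007, 0, 0.005], "turn": 0}, {"linear": [0.0006, 0, 0.005], "turn": 0}, {"linear": [0, 0, 0], "turn": 0}]'

```text
t: 27.6
ee_pos: [481.9, 364.3, 31.2]
orientation: [-2.063, -2.37, 0.002]
ft_force: [0.0, 1.4, -0.1]
width: 33.8
grasp_force: 30.0
```

arm_command --series '[{"linear": [0.0004, 0, 0.004], "turn": 0}, {"linear": [0.0003, 0, 0.004], "turn": 0}, {"linear": [0, 0, 0], "turn": 0}, {"linear": [0, 0, 0], "turn": 0}, {"linear": [0, 0, 0], "turn": 0}]'

```text
t: 28.1
ee_pos: [482.0, 365.1, 24.0]
orientation: [-2.063, -2.369, 0.001]
ft_force: [-0.0, -0.3, 0.2]
width: 34.0
grasp_force: 30.0
```

arm_command --series '[{"linear": [0.0001, 0, 0.0025], "turn": 0}, {"linear": [0, 0, 0], "turn": 0}, {"linear": [0, 0, 0], "turn": 0}]'

```text
t: 28.4
ee_pos: [482.1, 365.4, 21.5]
orientation: [2.063, 2.369, -0.0]
ft_force: [1.0, 1.1, 0.2]
width: 33.7
grasp_force: 30.0
```

arm_command --series '[{"linear": [0, 0, 0], "turn": 0}, {"linear": [0, 0, 0], "turn": 0}, {"linear": [0, 0, 0], "turn": 0}, {"linear": [0, 0, 0], "turn": 0}, {"linear": [0, 0, 0], "turn": 0}]' --jaw -0.2

```text
t: 28.9
ee_pos: [482.1, 365.4, 21.5]
orientation: [-2.063, -2.369, -0.0]
ft_force: [-0.5, -0.3, -0.1]
width: 35.0
grasp_force: 0.0
```

arm_command --series '[{"linear": [0, 0, 0], "turn": 0}, {"linear": [0, 0, 0], "turn": 0}, {"linear": [0, 0, 0], "turn": 0}, {"linear": [0, 0, 0], "turn": 0}, {"linear": [0, 0, 0], "turn": 0}]' --jaw 0.4

```text
t: 29.4
ee_pos: [482.1, 365.4, 21.5]
orientation: [2.063, 2.369, -0.0]
ft_force: [0.7, 1.0, 0.2]
width: 61.3
grasp_force: 0.0
```

arm_command --series '[{"linear": [0, 0, -0.005], "turn": 0}, {"linear": [0, 0, -0.02], "turn": 0}, {"linear": [0, 0, -0.03], "turn": 0}, {"linear": [0, 0, -0.03], "turn": 0}, {"linear": [0, 0, -0.03], "turn": 0}, {"linear": [0, 0, -0.03], "turn": 0}, {"linear": [0, 0, -0.03], "turn": 0}, {"linear": [0, 0, -0.02], "turn": 0}, {"linear": [0, 0, 0], "turn": 0}, {"linear": [0, 0, 0], "turn": 0}]'

```text
t: 30.4
ee_pos: [482.0, 365.3, 216.6]
orientation: [2.063, 2.369, 0.001]
ft_force: [0.0, -0.6, -0.6]
width: 61.2
grasp_force: 0.0
```

```bash
python3 q.py; python3 -c "
from m import *
v=ctrl.get_image('side')['frame'];w=ctrl.get_image('top')['frame'][90:250,130:450]
cv2.imwrite('pics/end.png',np.vstack([cv2.resize(v[90:290,130:450],(480,300)),cv2.resize(w,(480,240))]))"
```

```text
top [[366, 158], [332, 163], [337, 197], [371, 193]] [[595.0, -96.0], [579.0, 5.0], [478.0, -11.0], [491.0, -110.0]]
side [[304, 152], [289, 177], [324, 188], [338, 162]] [[596.0, -94.0], [578.0, 11.0], [477.0, -3.0], [494.0, -109.0]]
griddle [array([512., 472.]), array([506., 456.])]
```

View pics/end.png

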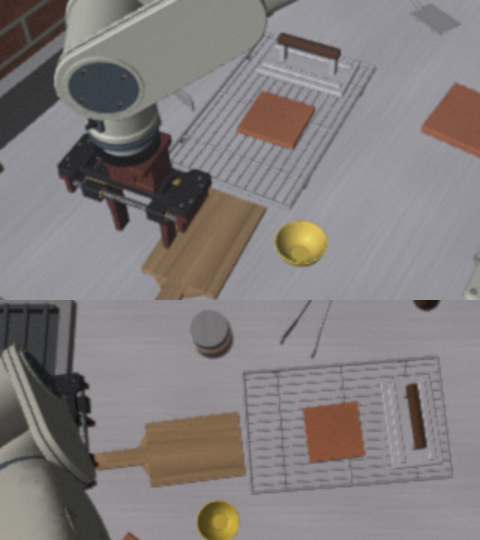

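The tile is flat on the rack and short of the press. The board lies flat on the shelf beyond the rack's end, and the jar, bowl and press are undisturbed. I'll hand it in.

```bash
python3 -c "
from workcell import ctrl
print(ctrl.close_job())"
```

```text
the job is handed in; nothing more can be done
None
```

The job is handed in: the stone started to slide at about 30°, it now lies flat on the rack about 55 mm short of the press, and the board lies released on the shelf just past the rack's handle end; the handle dropped about 15 mm when I let go, and the press, jar and bowl look unmoved.

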